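Hold the top bearing of the pile up to the inspection camera

TASK

Lift the ball bearing off the top of the little pile, leaving the brass bushing and the black disc under it standing as they are, and hold it up to the inspection camera: centred in front of the lens, 100 mm from the lens glass, with a flat face square to the lens. Do not bump the camera, leave everything else on the table where it is, and finish with the bearing still held there in the gripper, motionless.

Things in the scene. Friction and masses are not known exactly. Their poses are not given: they have to be found in the camera images.
- bearing: the ball bearing to be shown: a plain steel ring, 52 mm outside diameter, 15 mm thick, about 20 mm bore. It lies flat on top of the brass bushing, which stands on the black disc, roughly on one axis; its underside is 52 mm and its top 67 mm above the table. Origin: centre of its underside; z: its axis, up at the start. It weighs about 0.12 kg. Round, so it may be gripped across any diameter
- bearing_mid (a point): the middle of the bearing to be shown, 7.5 mm above its underside, on its axis
- bushing: brass bushing, a plain upright tube 36 mm in diameter and 30 mm high, standing loose on the black disc under the bearing. Origin: centre of its underside; z up
- disc: black round heater disc, 68 mm in diameter, 22 mm thick, lying loose on the table as the bottom of the pile, with a small pin at its centre inside the bushing. Origin: centre of its underside
- camera_head: head of the inspection camera: grey box with a short black lens barrel (43 mm across), tilted on a yoke on a round foot that stands fixed on the table. Origin: centre of the lens's front glass, 160 mm above the table. z: the viewing direction, out of the lens, up and towards the robot's side, leaning 35 degrees (0.611 rad) from the vertical. x and y lie across the view, y level. Head and barrel reach 99 mm back from the glass along -z, 23 mm to each side
- camera: foot of the inspection camera: fixed round plate 90 mm in diameter with a post; nothing of the camera is higher than 180 mm. Origin: centre of its underside; the camera looks towards its -x and up. The centre of the lens glass is at x = -10 mm, z = 160 mm in this frame
- focus (a point): the point in the air where the middle of the bearing is to be held: on the lens's axis, 100 mm in front of the glass (about 242 mm above the table). Same axes as the camera head: z is the viewing direction
- spare_bearing: a second, equal ball bearing (52 mm, 15 mm thick) lying by itself flat on the table: a bystander. Origin: centre of its underside
- die_ring: plain aluminium ring, 68 mm in diameter, 18 mm high, flat on the table: a bystander. Origin: centre of its underside
- star_knob: black star-shaped knob with a brass insert, 48 mm wide, 26 mm high, on the table: a bystander. Origin: centre of its underside
Not all that is in view belongs to the job. Leave any blue or turquoise look-alike of the bearing alone.

How it is judged:
By the outcome, as a careful person would: the job done as asked, in the order asked, and still so for the second after the job is handed in, while the arm keeps its last pose, push and grip.
It also fails if it takes over 35 s, if anything falls off the work surface, if the arm or the gripper's body presses on something with over 40 N, if the wrist force passes 120 N, or if a joint passes its speed limit or range.

ROBOT

A 6-joint arm with a two-finger parallel gripper is mounted at the origin on a cart in front of the work surface, level with it; the furniture and walls round the work are solid. World frame = base frame: x ahead of the robot, y to its left, z up, the work surface at z = 0. Lengths are in m, angles in degrees, forces in N, time in s.
With the tool pointing down it reaches from about 0.3 to 0.85 m from the base axis. Payload 5.4 kg.
Tool frame: the origin (TCP) lies at the very end of the fingers, on their centre line; the grasp point (between the pads) lies 19 mm behind it; z points along the fingers, y is the line along which they close (so a half turn about z gives the same grasp; the last joint's range is limited). The gripper opens to 85 mm and grips with 20 to 120 N. Pads are 22 mm wide; open, the fingers measure 114 mm over their backs; the gripper's body (76 mm by 85 mm) begins 54 mm behind the grasp point. The pads swing forward as they close: fully open they stand 13 mm farther back than shut.
Start: joints at [-79.188, 9.076, 91.501, -0, 79.423, -12.038], TCP at [0.223, -0.53, 0.231] pointing down, gripper open.
Joint ranges: [-166.64, 166.64], [-54.1, 131.32], [10.49, 154.53], [-73.88, 253.88], [9.74, 151.15], [-171.62, 171.62]. Speed limits (degrees/s): [147.25, 147.25, 180, 180, 180, 180].

INTERFACE

Orientations are given as [roll, pitch, yaw] about the fixed x, y, z axes, in that order (R = Rz(yaw) Ry(pitch) Rx(roll)).
In Python, from rig import sense, snapshot, close_job gives the robot as it stands.
- The arm moves only by the tool move_arm, never from a script. Its argument "moves" is a list of rows, each an object with "translation": the shift along the tool's x, y, z in units of 4 cm (1.0 is 4 cm), a list of three; "dr": the turn, a rotation vector about the tool's x, y, z in units of 8 degrees (1.0 is 8 degrees), a list of three. A call has 1 to 5 rows; each row shifts and turns the commanded pose from where the row before left it, along the tool's axes as they then stand; what a row does not reach is not made up. A row lasts 1/10 s, in which the tool goes at most 50 mm and 8.59 degrees, less where a joint would pass 70% of its speed; a pose out of reach is approached as far as the arm can. A call with a number of a shift or a turn outside -1 to 1 is refused whole. A call with a gripper value outside its range is refused whole. "claw" is the closure, from -1 (fully open) to 1 (shut), so that 0 is half open, set as the call begins (left out, the last holds). The fingers move at their own pace and stop on an object; "force" is the grip in N (left out, the last holds). Time passes only in rows, so rows that do not move let the fingers close. It gives the time, the measured TCP pose, the force, the opening and the grip force at its end, in the units of the state.
- sense(): the state, without advancing time (a new reading comes with each control period).
- snapshot(name): name is "side" or "top" or "wrist"; returns a dict with "color" (384x512x3 uint8, blue, green, red), "range_z" (384x512 float32, m along the optical axis (not along the pixel's ray), 0 where there is no reading), "fx", "fy", "cx", "cy" (pixels), "position" and "rotation" of the camera in the world. Camera axes: x right, y up, looking along -z (the intrinsics and any distortion apply to the point x, -y, -z); pixel columns grow to the right and rows downward; lengths in m; the calibration is good to about 2 mm. A picture is of the moment at which its call begins.
- close_job(): hands the job in; it is judged then, once.
The state is a dict: "time": time; "q": joint angles; "joint_vel": joint speeds; "tau": joint torques, N m; "tcp_pos": TCP position; "tcp_rot": TCP orientation; "wrist_force": force on the tool from outside, world axes, zero at the start; "wrist_torque": the same for the moment, N m; "grip_width": opening from 0.0 (shut) to 1.0 (fully open); "grip_force": force on a finger pad.
Only numpy, scipy, OpenCV 4.12 (cv2) and the standard library are available. Lean on these libraries where they do the work, as an engineer would, in place of code of your own. Each camera call takes 0.05 s, during which the arm holds its last target. There are 200 camera calls.

## Working session

There is one attempt and no reset: what is moved stays moved. The work goes in short steps, Python scripts to look and compute and a tool call to move; the robot and the scene stay as the last step left them, time stands still between calls to the robot, and variables do not carry over. Pictures are saved under pics/ and viewed, at most 10 in all, crops included, and the job is handed in when it is done.

Besides the shell and the picture viewer there is one more tool, called after "Request:" as name(argument=value, ...) on one line, values as JSON. move_arm: Moves the arm, as the interface text tells. Shifts and turns lie within -1 to 1; 1 stands for 4 cm of shift or 8 degrees of turn. Its arguments: {"type":"object","properties":{"moves":{"type":"array","items":{"type":"object","properties":{"translation":{"type":"array","items":{"type":"number","minimum":-1,"maximum":1}},"dr":{"type":"array","items":{"type":"number","minimum":-1,"maximum":1}}}}},"claw":{"type":"number"},"force":{"type":"number"}},"required":["moves"]}

```bash
ls; mkdir -p pics
cat > h.py <<'E'
import numpy as np, cv2
from rig import sense, snapshot
from scipy.spatial.transform import Rotation as R
def rotm(r):
    r=np.array(r,float)
    return r if r.shape==(3,3) else R.from_euler('xyz',r,degrees=True).as_matrix()
def cloud(s):
    d=s['range_z'];v,u=np.mgrid[:d.shape[0],:d.shape[1]]
    p=np.stack([(u-s['cx'])/s['fx']*d,-(v-s['cy'])/s['fy']*d,-d],-1)
    return p@rotm(s['rotation']).T+np.array(s['position'])
E
python3 - <<'E'
from h import *
import pickle
S={n:snapshot(n) for n in('top','side')}
pickle.dump(S,open('s.pkl','wb'))
for n,s in S.items():
    print(n,s.keys(),s['position'],s['rotation'],s['fx'],s['cx'],s['cy'])
cv2.imwrite('pics/a.png',np.vstack([cv2.resize(S[n]['color'],(400,300)) for n in S]))
cv2.imwrite('pics/top.png',S['top']['color'])
cv2.imwrite('pics/side.png',S['side']['color'])
print(sense())
E
```

```text
pics
top dict_keys(['color', 'range_z', 'fx', 'fy', 'cx', 'cy', 'position', 'rotation']) [ 0.36137291 -0.02623784  1.54326368] [  7.33540892   0.66266374 -91.24082975] 488.68570327170875 255.9887541645264 193.63836735180135
side dict_keys(['color', 'range_z', 'fx', 'fy', 'cx', 'cy', 'position', 'rotation']) [ 0.35044537 -0.88139446  0.63502181] [ 61.46671876   0.85464501 -14.11512577] 402.0645800577159 251.89947512209687 195.26929833161577
{'time': 0.1, 'q': array([-7.91881935e+01,  9.11103044e+00,  9.15679484e+01, -1.94915118e-03,
        7.94230151e+01, -1.20359112e+01]), 'joint_vel': array([ 0.04904716, -0.05263217, -0.24548014, -0.07449866, -0.02755935,
       -0.01096736]), 'tau': array([-1.09231674e-03, -3.96993184e+01, -3.32337677e+01, -4.50608659e-04,
        4.26587183e-03,  1.55312648e-05]), 'tcp_pos': array([ 0.22314297, -0.52932143,  0.2303697 ]), 'tcp_rot': array([-1.79899849e+02, -1.93949615e-02,  2.28480602e+01]), 'wrist_force': array([-0.0135473 , -0.07397791, -0.13241554]), 'wrist_torque': array([0.01060173, 0.06505348, 0.01211485]), 'grip_force': 0.0, 'grip_width': 1.0023604362121818}
```

View pics/top.png

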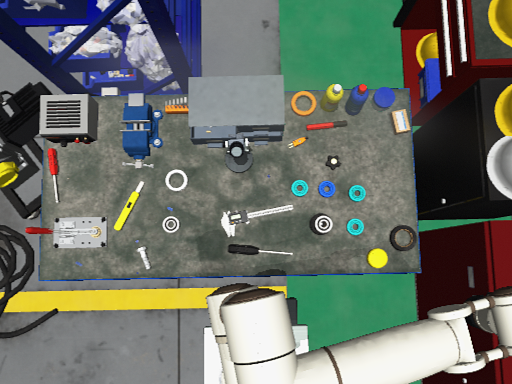

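View pics/side.png

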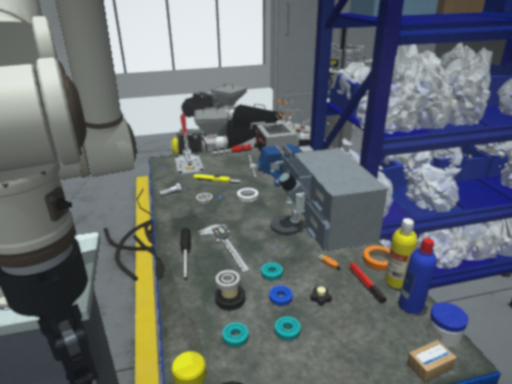

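The pile (steel ring on brass on black) is at top (322,224) and side (228,282). The other steel ring, at top (171,224), lies flat on the table, so it is the spare. The turquoise and blue rings are look-alikes. The inspection camera is at top (237,152) and side (290,205).

Run:
```python
from h import *
import pickle
S=pickle.load(open('s.pkl','rb'))
t,s=S['top'],S['side']
a=cv2.resize(t['color'][190:260,290:380],None,fx=4,fy=4,interpolation=2)
b=cv2.resize(s['color'][150:250,250:340],None,fx=4,fy=4,interpolation=2)
c=cv2.resize(t['color'][130:180,200:270],None,fx=4,fy=4,interpolation=2)
W=np.zeros((600,780,3),np.uint8)
W[:280,:360]=a;W[:400,380:740]=b;W[300:500,:280]=c
cv2.imwrite('pics/crop.png',W)
C=cloud(t);P=C[205:245,302:345].reshape(-1,3)
for lo,hi in((.055,.08),(.012,.03),(-.01,.008)):
    q=P[(P[:,2]>lo)&(P[:,2]<hi)];print(lo,len(q),q.mean(0),q.min(0),q.max(0))
top=P[(P[:,2]>.058)&(P[:,2]<.075)]
print('minc',cv2.minEnclosingCircle(top[:,:2].astype(np.float32)))
C2=cloud(s);P=C2[265:312,205:255].reshape(-1,3);top=P[(P[:,2]>.061)&(P[:,2]<.08)];print('side',len(top),cv2.minEnclosingCircle(top[:,:2].astype(np.float32)),np.median(top[:,2]))
for n,CC,sl in(('top',C,np.s_[132:180,215:262]),('side',C2,np.s_[160:245,262:312])):
    P=CC[sl].reshape(-1,3)
    for lo,hi in((.006,.03),(.03,.06),(.06,.1),(.1,.13),(.13,.15),(.15,.19)):
        q=P[(P[:,2]>lo)&(P[:,2]<hi)]
        if len(q):print(n,lo,len(q),q.mean(0).round(4),q.min(0).round(4),q.max(0).round(4))
```

```text
0.055 204 [ 0.45514089 -0.21250462  0.06675002] [ 0.43047565 -0.23811919  0.05592224] [ 0.47938223 -0.18637657  0.07355936]
0.012 169 [ 0.46076199 -0.19972294  0.02143578] [ 0.42650837 -0.23390852  0.01211234] [ 0.51516229 -0.17620885  0.02995962]
-0.01 1303 [ 0.4565669  -0.22438467  0.00095048] [ 0.39465768 -0.2910768  -0.00848633] [ 0.52116943 -0.15356998  0.00788606]
minc ((0.45587357878685, -0.21239769458770752), 0.026125729084014893)
side 323 ((0.45372408628463745, -0.21121472120285034), 0.027391798794269562) 0.06665041367103863
top 0.006 573 [0.6719 0.0339 0.0144] [ 0.6059 -0.0325  0.006 ] [0.7612 0.1163 0.0296]
top 0.03 35 [ 0.7283 -0.0035  0.0473] [ 0.6942 -0.0326  0.0329] [0.7539 0.0705 0.06  ]
top 0.06 183 [0.7231 0.0468 0.0835] [ 0.6833 -0.0328  0.0601] [0.7461 0.1077 0.1   ]
top 0.1 180 [0.7095 0.0505 0.1141] [ 0.6691 -0.0327  0.1   ] [0.7353 0.1069 0.1299]
top 0.13 121 [0.698  0.0506 0.1406] [0.6504 0.021  0.1304] [0.7183 0.1031 0.1497]
top 0.15 225 [0.6783 0.0474 0.1605] [0.6515 0.0208 0.1501] [0.7233 0.1014 0.1745]
side 0.006 670 [0.6868 0.0686 0.0157] [ 0.628  -0.0498  0.0061] [0.7884 0.3999 0.03  ]
side 0.03 222 [0.7194 0.184  0.0462] [ 0.6786 -0.0173  0.0301] [0.7501 0.3526 0.06  ]
side 0.06 511 [0.7169 0.1331 0.0774] [ 0.6789 -0.0137  0.06  ] [0.795  0.3506 0.1   ]
side 0.1 404 [0.7179 0.0683 0.1161] [ 0.6621 -0.0096  0.1   ] [0.7889 0.1814 0.13  ]
side 0.13 353 [0.706  0.0738 0.1404] [0.6483 0.02   0.1301] [0.7628 0.1807 0.1499]
side 0.15 333 [0.7028 0.0667 0.1604] [0.6492 0.0207 0.15  ] [0.7708 0.175  0.1713]
```

View pics/crop.png

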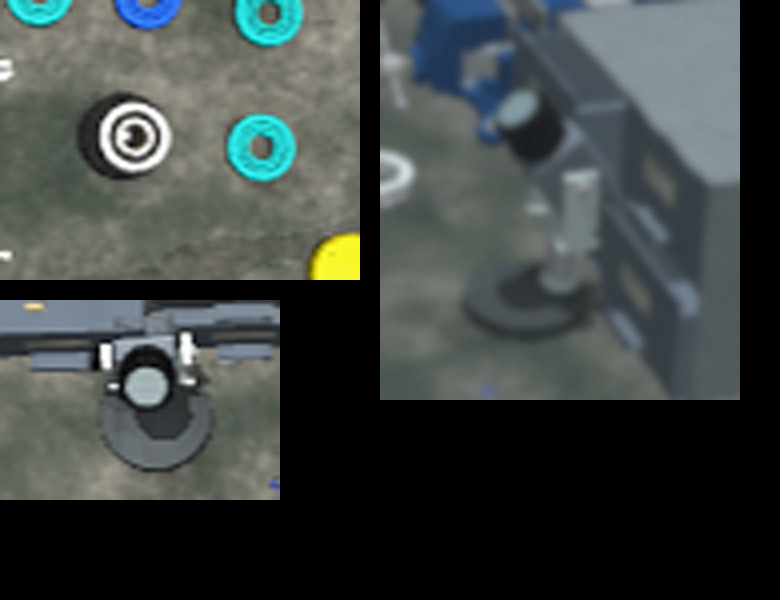

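Crop: the ring at top (322,224) is steel, with brass in the bore and the black disc beneath it, so this is the bearing to lift. The lens glass is the light disc at top (237,152) and side (285,177).

Run:
```python
from h import *
import pickle
S=pickle.load(open('s.pkl','rb'))
for n,(u,v) in(('top',(236.75,151.75)),('side',(285,178))):
    s=S[n];C=cloud(s);c0=C[int(v),int(u)];print(n,'glass px',c0, s['color'][int(v),int(u)])
    G=s['color'].astype(int);m=(np.abs(G-G[int(v),int(u)]).max(2)<45)
    vv,uu=np.mgrid[:384,:512];m&=np.hypot(vv-v,uu-u)<9
    nl,lab=cv2.connectedComponents(m.astype(np.uint8));m=lab==lab[int(v),int(u)]
    P=C[m];P=P[np.linalg.norm(P-np.median(P,0),axis=1)<.025]
    w,V=np.linalg.eigh(np.cov(P.T));k=V[:,0]*np.sign(V[2,0]);print(len(P),P.mean(0),P.min(0),P.max(0),'n',k,'tilt',np.degrees(np.arccos(k[2])),'az',np.degrees(np.arctan2(k[1],k[0])),w)
    # foot
    Q=C.reshape(-1,3);Q=Q[(np.hypot(Q[:,0]-.66,Q[:,1]-.045)<.07)&(Q[:,2]>.005)&(Q[:,2]<.016)]
    print('foot',len(Q),np.median(Q[:,2]),cv2.minEnclosingCircle(Q[:,:2].astype(np.float32)))
    # pile disc dark ring etc skip
```

```text
top glass px [0.66303878 0.04044557 0.16992478] [183 181 164]
72 [0.66471721 0.04040782 0.16085495] [0.65393827 0.02631353 0.14720539] [0.6756488  0.05269458 0.17339886] n [-0.61826486 -0.01683723  0.78578945] tilt 38.20624781366366 az -178.4400475501551 [8.53864515e-06 4.87632004e-05 5.64037471e-05]
foot 342 0.011540228509106742 ((0.6592274904251099, 0.044636622071266174), 0.06952537596225739)
side glass px [0.66504118 0.0358169  0.16094558] [154 147 125]
60 [0.66333031 0.04358245 0.16136876] [0.65029708 0.02870716 0.14991028] [0.6758948  0.05774253 0.16945711] n [-0.58914773 -0.04799892  0.80659845] tilt 36.23509021658876 az -175.34229743086493 [1.44102428e-06 5.24192463e-05 7.21651223e-05]
foot 316 0.012959286853339802 ((0.6782662868499756, 0.0407751128077507), 0.051243480294942856)
```

Request:
move_arm(moves=[{"translation": [0, 0, -0.3], "dr": [0, 0, 0.95]}, {"translation": [0, 0, -0.3], "dr": [0, 0, 0.95]}, {"translation": [0, 0, -0.3], "dr": [0, 0, 0.95]}, {"translation": [0.7, -0.9, 0], "dr": [0, 0, 0]}, {"translation": [0.7, -0.9, 0], "dr": [0, 0, 0]}], claw=-1, force=40)

```text
time: 0.6
tcp_pos: [0.2792, -0.4574, 0.2671]
tcp_rot: [-180.0, -0.0, -0.1]
wrist_force: [0.6, 0.5, 0.3]
grip_width: 1.001
grip_force: 0.0
```

Request:
move_arm(moves=[{"translation": [0.7, -0.9, 0]}, {"translation": [0.7, -0.9, 0]}, {"translation": [0.7, -0.9, 0]}, {"translation": [0.7, -0.9, 0]}, {"translation": [0.7, -0.9, 0]}])

```text
schema error: expected keys translation, dr
```

Request:
move_arm(moves=[{"translation": [0, -0.9, 0]}, {"translation": [0, 0, 0]}, {"translation": [0, 0, 0]}, {"translation": [0, 0, 0]}])

```text
schema error: expected keys translation, dr
```

Run:
```python
from h import *
import pickle
s=snapshot('wrist');pickle.dump(s,open('w.pkl','wb'));cv2.imwrite('pics/w1.png',s['color'])
print(s['position'],s['rotation'],s['fx'],s['fy'],s['cx'],s['cy']);x=sense();print(x['tcp_pos'],x['tcp_rot'],x['q'])
```

```text
[ 0.35765371 -0.45737439  0.40939912] [-1.76484092e+01  4.35049425e-02 -9.00999020e+01] 318.947411276637 318.947411276637 256.83843346675843 192.10695722678122
[ 0.28359443 -0.45177625  0.26695221] [-1.79727320e+02 -1.69551215e-01  2.27693831e-01] [-71.01800106   1.67310519  95.39237181   0.25000778  83.13827985
  18.72359092]
```

View pics/w1.png

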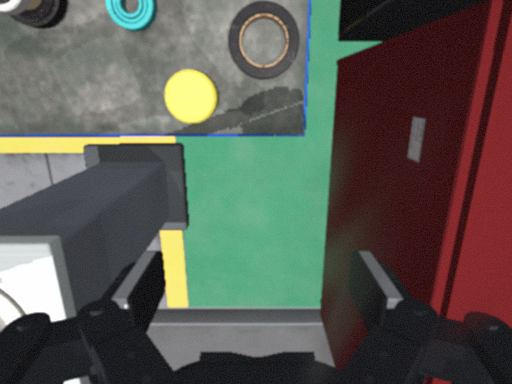

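The wrist view looks forward of the tool, with the fingers at the bottom left and right. The yellow lid is at (190,96) and the pile edge is at the upper left (35,8). The second and third moves were refused because "dr" was missing, so I'm resending them.

Request:
move_arm(moves=[{"translation": [0.5, -0.87, 0], "dr": [0, 0, 0]}, {"translation": [0.5, -0.87, 0], "dr": [0, 0, 0]}, {"translation": [0.5, -0.87, 0], "dr": [0, 0, 0]}, {"translation": [0.5, -0.87, 0], "dr": [0, 0, 0]}, {"translation": [0.5, -0.87, 0], "dr": [0, 0, 0]}])

```text
time: 1.15
tcp_pos: [0.3794, -0.2822, 0.2669]
tcp_rot: [-180.0, 0.0, 0.0]
wrist_force: [0.8, -0.4, 0.2]
grip_width: 1.001
grip_force: 0.0
```

Request:
move_arm(moves=[{"translation": [0.5, -0.87, 0], "dr": [0, 0, 0]}, {"translation": [0.4, -0.87, 0], "dr": [0, 0, 0]}, {"translation": [0, 0, 0], "dr": [0, 0, 0]}, {"translation": [0, 0, 0], "dr": [0, 0, 0]}, {"translation": [0, 0, 0], "dr": [0, 0, 0]}])

```text
time: 1.65
tcp_pos: [0.4146, -0.2149, 0.2671]
tcp_rot: [180.0, 0.0, 0.0]
wrist_force: [-0.0, -0.2, 0.3]
grip_width: 0.999
grip_force: 0.0
```

Run:
```python
from h import *
import pickle
s=snapshot('wrist');pickle.dump(s,open('w.pkl','wb'));cv2.imwrite('pics/w2.png',s['color'])
x=sense();print(x['tcp_pos'],x['tcp_rot'],x['q'])
C=cloud(s)
P=C.reshape(-1,3);P=P[(np.hypot(P[:,0]-.455,P[:,1]+.212)<.035)]
top=P[(P[:,2]>.0645)&(P[:,2]<.07)]
print(len(top),np.median(top[:,2]),cv2.minEnclosingCircle(top[:,:2].astype(np.float32)),top[:,:2].min(0),top[:,:2].max(0))
```

```text
[ 0.41451602 -0.21509154  0.26712574] [ 1.79996293e+02  2.47889968e-02 -3.62360522e-02] [-4.22886328e+01 -8.76726111e+00  1.05324648e+02 -1.95389691e-02
  8.34584694e+01  4.77498311e+01]
1423 0.06625428804122696 ((0.45607540011405945, -0.2122088372707367), 0.026012711226940155) [ 0.43019955 -0.23809259] [ 0.48166087 -0.18693166]
```

View pics/w2.png

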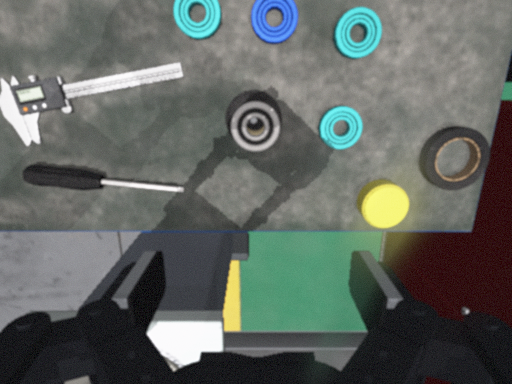

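The bearing is at wrist px (254,122); its top circle has radius 26.0 mm and centre (0.456, -0.212). Next is one closer look at the lens.

Request:
move_arm(moves=[{"translation": [0.6, -0.8, -0.3], "dr": [0, 0, 0]}, {"translation": [0.6, -0.8, -0.3], "dr": [0, 0, 0]}, {"translation": [0.6, -0.8, -0.3], "dr": [0, 0, 0]}, {"translation": [0.6, -0.8, -0.3], "dr": [0, 0, 0]}, {"translation": [0.6, -0.8, -0.3], "dr": [0, 0, 0]}])

```text
time: 2.2
tcp_pos: [0.5356, -0.0541, 0.3277]
tcp_rot: [180.0, -0.0, -0.1]
wrist_force: [0.4, -1.3, 0.6]
grip_width: 1.002
grip_force: 0.0
```

Request:
move_arm(moves=[{"translation": [0.6, -0.8, -0.3], "dr": [0, 0, 0]}, {"translation": [0.6, -0.8, -0.3], "dr": [0, 0, 0]}, {"translation": [0.6, -0.8, -0.3], "dr": [0, 0, 0]}, {"translation": [0, 0, 0], "dr": [0, 1, 0]}, {"translation": [0, 0, 0], "dr": [0, 1, 0]}])

```text
time: 2.7
tcp_pos: [0.6096, 0.0413, 0.3618]
tcp_rot: [180.0, -16.1, 0.0]
wrist_force: [-0.7, 0.5, 0.9]
grip_width: 0.999
grip_force: 0.0
```

Request:
move_arm(moves=[{"translation": [0, 0, 0], "dr": [0, 1, 0]}, {"translation": [0, 0, 0], "dr": [0, 0, 0]}, {"translation": [0, 0, 0], "dr": [0, 0, 0]}, {"translation": [0, 0, 0], "dr": [0, 0, 0]}])

```text
time: 3.1
tcp_pos: [0.6082, 0.041, 0.3652]
tcp_rot: [180.0, -24.1, -0.0]
wrist_force: [0.2, 0.6, 0.6]
grip_width: 1.004
grip_force: 0.0
```

Run:
```python
from h import *
import pickle
s=snapshot('wrist');pickle.dump(s,open('w3.pkl','wb'));cv2.imwrite('pics/w3.png',s['color'])
x=sense();print(x['tcp_pos'],x['tcp_rot'],x['q'])
```

```text
[0.60838045 0.0411776  0.36522433] [ 1.79966053e+02 -2.40810680e+01  1.22590147e-02] [-9.41353711 -7.37637054 96.13722023  4.1115801  67.4940632  79.8058528 ]
```

View pics/w3.png

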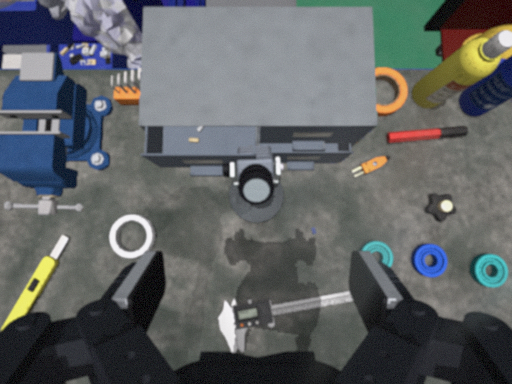

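The lens glass is at wrist px (257,190), and the yoke pins at (228,171) and (283,168) level the y axis.

Run:
```python
from h import *
import pickle
s=pickle.load(open('w3.pkl','rb'));C=cloud(s)
vv,uu=np.mgrid[:384,:512]
g=cv2.cvtColor(s['color'],cv2.COLOR_BGR2GRAY)
m=(g>110)&(np.hypot(uu-257,vv-190)<18)
nl,lab=cv2.connectedComponents(m.astype(np.uint8));m=lab==lab[190,257]
cs,_=cv2.findContours(m.astype(np.uint8),0,1);el=cv2.fitEllipse(cs[0]);print('ellipse',el,m.sum())
me=cv2.erode(m.astype(np.uint8),np.ones((3,3)))>0
P=C[me];P=P[np.abs(P[:,2]-.16)<.03]
c=np.median(P,0)
for _ in range(3):
    A=np.c_[P[:,:2]-c[:2],np.ones(len(P))];co=np.linalg.lstsq(A,P[:,2],rcond=None)[0];r=P[:,2]-A@co;P=P[np.abs(r)<2.5*r.std()+1e-4]
k=np.array([-co[0],-co[1],1]);k/=np.linalg.norm(k)
print(len(P),'mean',P.mean(0),'n',k,'tilt',np.degrees(np.arccos(k[2])),'az',np.degrees(np.arctan2(k[1],k[0])),'rms',r.std())
# ray of ellipse centre on plane z=.160
(u,v)=el[0];d=rotm(s['rotation'])@np.array([(u-s['cx'])/s['fx'],-(v-s['cy'])/s['fy'],-1]);o=np.array(s['position'])
print('glass ctr @z.16',o+d*(.160-o[2])/d[2])
# foot: height band, circle fit on outer edge
Q=C[170:235,215:300].reshape(-1,3);Q=Q[(Q[:,2]>.006)&(Q[:,2]<.018)&(Q[:,0]<.72)]
print('foot',len(Q),np.median(Q[:,2]),cv2.minEnclosingCircle(Q[:,:2].astype(np.float32)))
# bright pins
for (a,b) in((228,171),(283,168)):
    w=(g>150)&(np.hypot(uu-a,vv-b)<14);B=C[w];B=B[B[:,2]>.06];print('pin',len(B),np.median(B,0))
```

```text
ellipse ((256.0462341308594, 189.9252471923828), (22.300952911376953, 25.545364379882812), 88.72041320800781) 481
382 mean [0.66540598 0.04223726 0.16027395] n [-0.57910159 -0.03561617  0.81447703] tilt 35.464315148730705 az -176.48060144310224 rms 0.0008001929083013619
glass ctr @z.16 [0.66548613 0.0422133  0.16      ]
foot 1185 0.01334324211888771 ((0.6835931539535522, 0.02718246355652809), 0.06281204521656036)
pin 89 [0.6976541  0.07344613 0.11866137]
pin 97 [0.70183957 0.01373548 0.11802291]
```

Lens glass centre is (0.6655, 0.0422, 0.160). The viewing azimuth is about -176.2° from the glass plane and the pins, so the focus is (0.6083, 0.0384, 0.2419). Now back to the pile.

Request:
move_arm(moves=[{"translation": [0, 0, 0], "dr": [0, -1, 0]}, {"translation": [0, 0, 0], "dr": [0, -1, 0]}, {"translation": [0, 0, 0], "dr": [0, -1, 0]}, {"translation": [-0.48, 0.79, 0.3], "dr": [0, 0, 0]}, {"translation": [-0.48, 0.79, 0.3], "dr": [0, 0, 0]}])

```text
time: 3.65
tcp_pos: [0.5711, -0.0224, 0.3378]
tcp_rot: [-180.0, 0.1, 0.1]
wrist_force: [-0.8, -0.8, 0.5]
grip_width: 1.0
grip_force: 0.0
```

Request:
move_arm(moves=[{"translation": [-0.48, 0.79, 0.3], "dr": [0, 0, 0]}, {"translation": [-0.48, 0.79, 0.3], "dr": [0, 0, 0]}, {"translation": [-0.48, 0.79, 0.3], "dr": [0, 0, 0]}, {"translation": [-0.48, 0.79, 0.3], "dr": [0, 0, 0]}, {"translation": [-0.48, 0.79, 0.3], "dr": [0, 0, 0]}])

```text
time: 4.15
tcp_pos: [0.473, -0.1815, 0.28]
tcp_rot: [179.9, -0.1, 0.0]
wrist_force: [0.6, 1.0, -0.6]
grip_width: 0.998
grip_force: 0.0
```

Request:
move_arm(moves=[{"translation": [-0.48, 0.79, 0.3], "dr": [0, 0, 0]}, {"translation": [0, 0, 0.9], "dr": [0, 0, 0]}, {"translation": [0, 0, 0.9], "dr": [0, 0, 0]}, {"translation": [0, 0, 0.7], "dr": [0, 0, 0]}, {"translation": [0, 0, 0], "dr": [0, 0, 0]}])

```text
time: 4.65
tcp_pos: [0.452, -0.2102, 0.1638]
tcp_rot: [-179.7, 0.4, 0.0]
wrist_force: [-0.5, 0.4, -0.6]
grip_width: 1.0
grip_force: 0.0
```

Request:
move_arm(moves=[{"translation": [0, 0, 0], "dr": [0, 0, 0]}, {"translation": [0, 0, 0], "dr": [0, 0, 0]}, {"translation": [0, 0, 0], "dr": [0, 0, 0]}])

```text
time: 4.95
tcp_pos: [0.4547, -0.2119, 0.1695]
tcp_rot: [179.9, -0.2, 0.1]
wrist_force: [0.0, 0.1, 0.8]
grip_width: 1.002
grip_force: 0.0
```

Run:
```python
from h import *
s=snapshot('wrist');cv2.imwrite('pics/w4.png',s['color'])
x=sense();print(x['tcp_pos'],x['tcp_rot'])
P=cloud(s).reshape(-1,3);P=P[(np.hypot(P[:,0]-.455,P[:,1]+.212)<.032)]
top=P[(P[:,2]>.063)&(P[:,2]<.071)]
print(len(top),np.median(top[:,2]),cv2.minEnclosingCircle(top[:,:2].astype(np.float32)))
```

```text
[ 0.45447482 -0.21163677  0.16918733] [ 1.79879979e+02 -1.45504301e-01  6.17034730e-02]
2657 0.06599394329493835 ((0.4561282992362976, -0.21208715438842773), 0.02637605555355549)
```

View pics/w4.png

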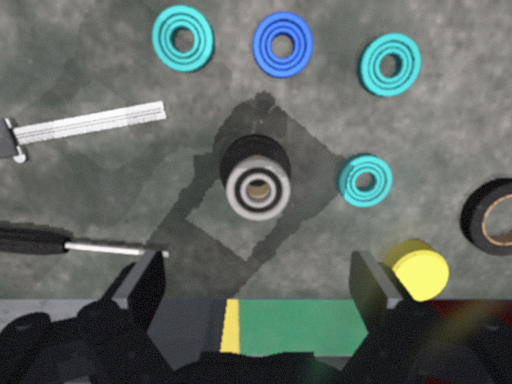

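The bearing is at px (258,188), and its centre is unchanged. Small x/y correction, descend to TCP z ≈ 0.037, close.

Request:
move_arm(moves=[{"translation": [0.04, 0.01, 0.8], "dr": [0, 0, 0]}, {"translation": [0, 0, 0.8], "dr": [0, 0, 0]}, {"translation": [0, 0, 0.8], "dr": [0, 0, 0]}, {"translation": [0, 0, 0.5], "dr": [0, 0, 0]}, {"translation": [0, 0, 0.3], "dr": [0, 0, 0]}])

```text
time: 5.5
tcp_pos: [0.4546, -0.2109, 0.0383]
tcp_rot: [-180.0, 0.1, 0.1]
wrist_force: [0.0, -0.3, 0.1]
grip_width: 1.002
grip_force: 0.0
```

Request:
move_arm(moves=[{"translation": [0, 0, 0.1], "dr": [0, 0, 0]}, {"translation": [0, 0, 0], "dr": [0, 0, 0]}, {"translation": [0, 0, 0], "dr": [0, 0, 0]}, {"translation": [0, 0, 0], "dr": [0, 0, 0]}, {"translation": [0, 0, 0], "dr": [0, 0, 0]}])

```text
time: 6.0
tcp_pos: [0.4556, -0.2117, 0.0362]
tcp_rot: [179.9, -0.1, 0.1]
wrist_force: [-0.6, 0.4, -0.4]
grip_width: 1.002
grip_force: 0.0
```

Request:
move_arm(moves=[{"translation": [0, 0, 0], "dr": [0, 0, 0]}, {"translation": [0, 0, 0], "dr": [0, 0, 0]}, {"translation": [0, 0, 0], "dr": [0, 0, 0]}, {"translation": [0, 0, 0], "dr": [0, 0, 0]}, {"translation": [0, 0, 0], "dr": [0, 0, 0]}], claw=-0.15, force=30)

```text
time: 6.5
tcp_pos: [0.4551, -0.2114, 0.0357]
tcp_rot: [180.0, -0.0, 0.1]
wrist_force: [-2.2, 0.7, 5.3]
grip_width: 0.598
grip_force: 31.0
```

Request:
move_arm(moves=[{"translation": [0, 0, 0], "dr": [0, 0, 0]}, {"translation": [0, 0, 0], "dr": [0, 0, 0]}, {"translation": [0, 0, 0], "dr": [0, 0, 0]}, {"translation": [0, 0, 0], "dr": [0, 0, 0]}, {"translation": [0, 0, 0], "dr": [0, 0, 0]}], claw=1, force=45)

```text
time: 7.0
tcp_pos: [0.4551, -0.2115, 0.0358]
tcp_rot: [180.0, -0.0, 0.1]
wrist_force: [-2.3, 0.5, 6.1]
grip_width: 0.588
grip_force: 45.6
```

Gripped at 0.588 opening, 45 N. Lift straight up slowly, then check with the top/side cameras.

Request:
move_arm(moves=[{"translation": [0, 0, -0.1], "dr": [0, 0, 0]}, {"translation": [0, 0, -0.2], "dr": [0, 0, 0]}, {"translation": [0, 0, -0.3], "dr": [0, 0, 0]}, {"translation": [0, 0, -0.5], "dr": [0, 0, 0]}, {"translation": [0, 0, -0.6], "dr": [0, 0, 0]}])

```text
time: 7.5
tcp_pos: [0.4545, -0.2109, 0.104]
tcp_rot: [-180.0, 0.1, 0.0]
wrist_force: [0.5, -0.2, -0.9]
grip_width: 0.593
grip_force: 46.9
```

Request:
move_arm(moves=[{"translation": [0, 0, -0.7], "dr": [0, 0, 0]}, {"translation": [0, 0, -0.7], "dr": [0, 0, 0]}, {"translation": [0, 0, -0.7], "dr": [0, 0, 0]}, {"translation": [0, 0, -0.7], "dr": [0, 0, 0]}, {"translation": [0, 0, -0.7], "dr": [0, 0, 0]}])

```text
time: 8.0
tcp_pos: [0.4549, -0.2111, 0.2454]
tcp_rot: [180.0, -0.0, 0.1]
wrist_force: [-0.3, -0.8, -1.9]
grip_width: 0.591
grip_force: 46.9
```

Request:
move_arm(moves=[{"translation": [0, 0, -0.7], "dr": [0, 0, 0]}, {"translation": [0, 0, 0], "dr": [0, 0, 0]}, {"translation": [0, 0, 0], "dr": [0, 0, 0]}, {"translation": [0, 0, 0], "dr": [0, 0, 0]}])

```text
time: 8.4
tcp_pos: [0.4543, -0.2107, 0.2698]
tcp_rot: [-179.9, 0.1, 0.0]
wrist_force: [0.3, -0.3, -1.2]
grip_width: 0.589
grip_force: 46.9
```

Run:
```python
from h import *
s=snapshot('side');w=snapshot('wrist')
x=sense();print(x['tcp_pos'],x['tcp_rot'],x['grip_width'])
a=cv2.resize(s['color'][170:330,140:290],None,fx=2.6,fy=2.6,interpolation=2)
b=cv2.resize(w['color'],(400,300))
W=np.zeros((420,800,3),np.uint8);W[:a.shape[0],:a.shape[1]]=a;W[:300,400:]=b
cv2.imwrite('pics/l.png',W)
P=cloud(s).reshape(-1,3);P=P[np.hypot(P[:,0]-.456,P[:,1]+.212)<.05]
t=P[(P[:,2]>.044)&(P[:,2]<.06)];print('bush top',len(t),t.mean(0) if len(t) else 0,t.min(0),t.max(0))
```

```text
[ 0.45424455 -0.21069129  0.26961525] [-1.79884787e+02  1.39497998e-01  4.68741906e-02] 0.5920558799130583
bush top 148 [ 0.4570092 -0.2132458  0.0499734] [ 0.43988173 -0.229515    0.04403854] [ 0.47413324 -0.19316444  0.05497132]
```

View pics/l.png

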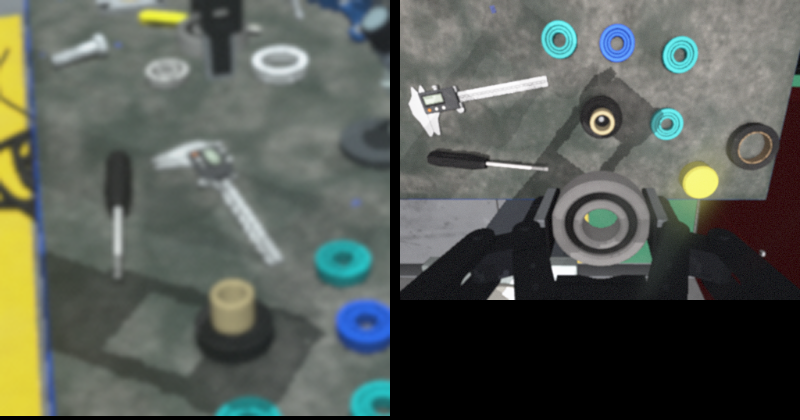

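The bushing and disc still stand (crop, (233,330)). The bearing is held level between the pads at wrist px (256,281). Next I measure its pose in the tool frame.

```bash
cat > b.py <<'E'
from h import *
s=snapshot('wrist');x=sense();C=cloud(s);Rt=rotm(x['tcp_rot'])
T=(C-np.array(x['tcp_pos']))@Rt   # tool frame
P=T.reshape(-1,3);P=P[(np.hypot(P[:,0],P[:,1])<.03)&(P[:,2]<-.02)&(P[:,2]>-.042)&(np.abs(P[:,1])<.0245)]
q=P[np.abs(P[:,2]-np.median(P[:,2]))<.004]
for _ in range(4):
    A=np.c_[q[:,:2],np.ones(len(q))];co=np.linalg.lstsq(A,q[:,2],rcond=None)[0];r=q[:,2]-A@co;q=q[np.abs(r)<2.5*r.std()]
k=np.array([co[0],co[1],-1]);k/=np.linalg.norm(k)
print(len(q),'face z at origin',co[2],'normal tool',k,'rms',r.std(),q.min(0),q.max(0))
(cx,cy),rad=cv2.minEnclosingCircle(q[np.hypot(q[:,0]-q[:,0].mean(),q[:,1])<.04][:,:2].astype(np.float32));print('circle',cx,cy,rad)
c=np.array([cx,cy,co@[cx,cy,1]])-k*.0075
print('mid tool',c,'mid world',Rt@c+x['tcp_pos'],'axis world',Rt@k)
F=np.array([.6083,.0384,.2419]);n=np.array([-.5723,-.0380,.8192])
print('err mid (world)',Rt@c+x['tcp_pos']-F,'angle',np.degrees(np.arccos(Rt@k@n)),'tcp',x['tcp_pos'],x['tcp_rot'],'t',x['time'],'vel',np.abs(x['joint_vel']).max())
E
python3 b.py
```

```text
9381 face z at origin -0.029830306948941142 normal tool [-8.17785982e-04 -2.18975703e-03 -9.99997268e-01] rms 0.0009800538066960915 [-0.02531688 -0.02448861 -0.03224787] [ 0.02725554  0.02449093 -0.02736561]
circle 0.0008354936144314706 -0.00036717578768730164 0.026594093069434166
mid tool [ 0.00084163 -0.00035075 -0.02233021] mid world [ 0.4552442  -0.21047422  0.2921065 ] axis world [1.36534695e-03 3.88697229e-04 9.99998992e-01]
err mid (world) [-0.1530558  -0.24887422  0.0502065 ] angle 35.07475242059205 tcp [ 0.45435406 -0.21078542  0.26977759] [-1.79896746e+02  1.25101603e-01  4.44676900e-02] t 8.55 vel 0.4978322630882372
```

Request:
move_arm(moves=[{"translation": [0.2, -0.4, 0], "dr": [0, 0, 0]}, {"translation": [0.33, -0.78, 0], "dr": [0, 0, 0]}, {"translation": [0.33, -0.78, 0], "dr": [0, 0, 0]}, {"translation": [0.33, -0.78, 0], "dr": [0, 0, 0]}, {"translation": [0.33, -0.78, 0], "dr": [0, 0, 0]}])

```text
time: 9.05
tcp_pos: [0.5157, -0.069, 0.2704]
tcp_rot: [-180.0, 0.1, 0.0]
wrist_force: [0.6, -0.2, -0.5]
grip_width: 0.59
grip_force: 47.0
```

Request:
move_arm(moves=[{"translation": [0.33, -0.78, 0], "dr": [0, 0, 0]}, {"translation": [0.33, -0.78, 0], "dr": [0, 0, 0]}, {"translation": [0.33, -0.78, 0], "dr": [0, 0, 0]}, {"translation": [0.13, -0.38, 0], "dr": [0, 0, 0]}, {"translation": [0, 0, 0], "dr": [0, 0, -0.48]}])

```text
time: 9.55
tcp_pos: [0.5603, 0.0403, 0.2704]
tcp_rot: [-180.0, 0.1, 4.1]
wrist_force: [-0.4, -0.5, -0.3]
grip_width: 0.59
grip_force: 47.1
```

Request:
move_arm(moves=[{"translation": [0, 0, 0], "dr": [0, 0.8, 0]}, {"translation": [0, 0, 0], "dr": [0, 0.9, 0]}, {"translation": [0, 0, 0], "dr": [0, 0.9, 0]}, {"translation": [0, 0, 0], "dr": [0, 0.9, 0]}, {"translation": [0, 0, 0], "dr": [0, 0.87, 0]}])

```text
time: 10.05
tcp_pos: [0.5599, 0.0379, 0.2711]
tcp_rot: [179.9, -35.2, 3.9]
wrist_force: [0.4, 0.1, -1.8]
grip_width: 0.591
grip_force: 47.1
```

Request:
move_arm(moves=[{"translation": [0, 0, 0], "dr": [0, 0, 0]}, {"translation": [0, 0, 0], "dr": [0, 0, 0]}, {"translation": [0, 0, 0], "dr": [0, 0, 0]}, {"translation": [0, 0, 0], "dr": [0, 0, 0]}])

```text
time: 10.45
tcp_pos: [0.5619, 0.0381, 0.2731]
tcp_rot: [179.9, -35.0, 3.9]
wrist_force: [-0.1, -0.5, -0.8]
grip_width: 0.591
grip_force: 47.1
```

```bash
cat > d.py <<'E'
from h import *
X=[sense()];
x=X[0];Rt=rotm(x['tcp_rot']);n=np.array([-.5723,-.0380,.8192]);n/=np.linalg.norm(n)
F=np.array([.6655,.0422,.160])+.1*n
goal=R.from_euler('xyz',[180,-35,3.8],degrees=True)
tgt=F-goal.as_matrix()@np.array([.0008,0,-.0230])
print(x['tcp_pos'],x['tcp_rot'],'units',Rt.T@(tgt-x['tcp_pos'])/.04,'dr',(R.from_matrix(Rt).inv()*goal).as_rotvec(degrees=True)/8,x['time'],x['grip_width'])
E
python3 d.py
```

```text
[0.56185821 0.03806707 0.2730833 ] [179.94539871 -35.0197423    3.92921533] units [0.48118003 0.07012185 1.87777568] dr [-0.00244148 -0.00247409  0.0132281 ] 10.45 0.59057273168392
```

Request:
move_arm(moves=[{"translation": [0.12, 0.02, 0.4], "dr": [0, 0, 0]}, {"translation": [0.12, 0.02, 0.5], "dr": [0, 0, 0]}, {"translation": [0.12, 0.02, 0.48], "dr": [0, 0, 0]}, {"translation": [0.08, 0.01, 0.35], "dr": [0, 0, 0]}, {"translation": [0.04, 0, 0.15], "dr": [0, 0, 0]}])

```text
time: 10.95
tcp_pos: [0.6203, 0.0397, 0.2198]
tcp_rot: [-180.0, -34.9, 3.9]
wrist_force: [0.2, 0.4, -1.7]
grip_width: 0.589
grip_force: 47.1
```

Request:
move_arm(moves=[{"translation": [0, 0, 0], "dr": [0, 0, 0]}, {"translation": [0, 0, 0], "dr": [0, 0, 0]}, {"translation": [0, 0, 0], "dr": [0, 0, 0]}, {"translation": [0, 0, 0], "dr": [0, 0, 0]}, {"translation": [0, 0, 0], "dr": [0, 0, 0]}])

```text
time: 11.45
tcp_pos: [0.6193, 0.0396, 0.2212]
tcp_rot: [180.0, -35.0, 3.9]
wrist_force: [0.8, 0.8, -1.8]
grip_width: 0.59
grip_force: 47.1
```

```bash
python3 d.py; python3 b.py
python3 - <<'E'
from h import *
s=snapshot('side')
cv2.imwrite('pics/f.png',cv2.resize(s['color'][90:260,200:360],None,fx=3.5,fy=3.5,interpolation=2))
E
```

```text
[0.61925133 0.03956292 0.22124981] [179.98114621 -35.00544154   3.89924776] units [ 0.05041524  0.01088201 -0.00645294] dr [-0.00475953 -0.00068186  0.01016193] 11.45 0.5899474511021726
9349 face z at origin -0.029920895783701662 normal tool [-9.76456751e-04 -2.49965513e-03 -9.99996399e-01] rms 0.0009756458718823894 [-0.02489105 -0.02448758 -0.03229379] [ 0.02715421  0.02448469 -0.02744388]
circle 0.000916149583645165 -0.0006211560103110969 0.02653127908706665
mid tool [ 0.00092347 -0.00060241 -0.02242026] mid world [0.6071129  0.03936274 0.24001965] axis world [-0.57317295 -0.03627199  0.81863125]
err mid (world) [-0.0011871   0.00096274 -0.00188035] angle nan tcp [0.61922803 0.03957825 0.22112358] [179.98582618 -34.99573476   3.89506169] t 11.5 vel 0.174537046554813b.py:14: RuntimeWarning: invalid value encountered in arccos
  print('err mid (world)',Rt@c+x['tcp_pos']-F,'angle',np.degrees(np.arccos(Rt@k@n)),'tcp',x['tcp_pos'],x['tcp_rot'],'t',x['time'],'vel',np.abs(x['joint_vel']).max())
```

View pics/f.png

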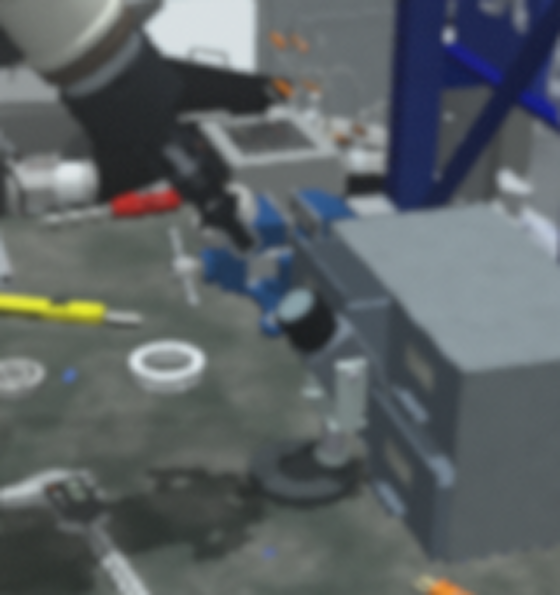

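The bearing is square in front of the lens and clear of the camera (barrel at crop (305,315)). One last 2 mm trim.

Request:
move_arm(moves=[{"translation": [0.05, 0.02, -0.01], "dr": [0, 0, 0]}, {"translation": [0, 0, 0], "dr": [0, 0, 0]}, {"translation": [0, 0, 0], "dr": [0, 0, 0]}, {"translation": [0, 0, 0], "dr": [0, 0, 0]}, {"translation": [0, 0, 0], "dr": [0, 0, 0]}])

```text
time: 12.05
tcp_pos: [0.6207, 0.0389, 0.2221]
tcp_rot: [-180.0, -35.0, 3.9]
wrist_force: [-0.0, -0.0, -1.2]
grip_width: 0.592
grip_force: 47.1
```

Request:
move_arm(moves=[{"translation": [0, 0, 0], "dr": [0, 0, 0]}, {"translation": [0, 0, 0], "dr": [0, 0, 0]}, {"translation": [0, 0, 0], "dr": [0, 0, 0]}, {"translation": [0, 0, 0], "dr": [0, 0, 0]}, {"translation": [0, 0, 0], "dr": [0, 0, 0]}])

```text
time: 12.55
tcp_pos: [0.6207, 0.0389, 0.2222]
tcp_rot: [-180.0, -35.0, 3.9]
wrist_force: [-0.0, -0.2, -1.1]
grip_width: 0.592
grip_force: 47.1
```

```bash
python3 d.py; python3 -c "
from rig import sense,close_job
print(sense()['joint_vel']);print(close_job())"
```

```text
[0.62071239 0.03891018 0.22216164] [-179.9996141   -34.96091578    3.8887089 ] units [ 0.00839039 -0.00788521 -0.00806047] dr [-0.00640531  0.00488556  0.00908541] 12.55 0.5916481136837268
[ 0.13869679  0.01935175  0.06263667  0.05339441 -0.12095571  0.00813618]
the job is handed in; nothing more can be done
None
```

The job is handed in at 12.6 s: the bearing is held still in the gripper, within about 1–2 mm of centred, 100 mm from the lens and square to it by my measurements; the bushing and disc were still standing after the lift, and nothing else was touched that I could see.

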